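# Fit the service cover of a bench centrifuge and hold it shut

## Robot

A 6-joint arm with a two-finger parallel gripper is mounted at the origin on the work surface. World frame = base frame: x ahead of the robot, y to its left, z up, the work surface at z = 0. Lengths are in m, angles in rad, forces in N, time in s.
With the tool pointing down it reaches from about 0.425 to 0.95 m from the base axis. Payload 14.7 kg.
Tool frame: the origin (TCP) lies at the very end of the fingers, on their centre line; the grasp point (between the pads) lies 19 mm behind it; z points along the fingers, x is the direction in which the jaws open and shut, and the axes are right-handed (so a half turn about z gives the same grasp; the last joint's range is limited). The gripper opens to 85 mm and grips with 20 to 120 N. Pads are 22 mm wide; open, the fingers measure 114 mm over their backs; the gripper's body (76 mm by 85 mm) begins 54 mm behind the grasp point. The pads swing forward as they close: fully open they stand 13 mm farther back than shut.
Start: joints at [-0.047, 0.48, 1.596, -0, 1.065, -0.047], TCP at [0.65, 0, 0.199] pointing down, gripper open.
Joint ranges: [-2.75, 2.75], [-0.82, 2.05], [0.23, 2.67], [-1.56, 4.7], [0.09, 2.69], [-2.92, 2.92]. Speed limits (rad/s): [1.89, 1.89, 2.39, 3.01, 3.01, 3.01].

## Interface

Orientations are given as a 3x3 rotation matrix whose columns are the frame's x, y, z axes.
In Python, from workcell import ctrl gives the robot as it stands.
- The arm moves only by the tool send_rows, never from a script. Its argument "rows" is a list of rows, each an object with "travel": the shift along the tool's x, y, z in m, a list of three; "turn": the turn about the tool's z in rad; "fingers": the finger opening in m, from 0 to 0.0854. A call has exactly 8 rows; each row is the pose to reach, as a shift and turn from the pose commanded when the call began, along the tool's axes at that moment; what a row does not reach only later rows make up. A row lasts 1/10 s, in which the tool goes at most 50 mm and 8.59 degrees, less where a joint would pass 70% of its speed; a pose out of reach is approached as far as the arm can. A call with a gripper value outside its range is refused whole. The fingers move at their own pace and stop on an object; "squeeze" is the grip in N (left out, the last holds). Time passes only in rows, so rows that repeat a pose let the fingers close, or fill a call up. It gives the time, the measured TCP pose, the force and the opening at its end, in the units of the state.
- ctrl.state(): the state, without advancing time (a new reading comes with each control period).
- ctrl.grab_frame(name): name is "scene" or "side" or "wrist"; returns the picture (480x640x3 uint8, red, green, blue); there is no depth.
- ctrl.camera_model(name): a dict with "fx", "fy", "cx", "cy" (pixels), "extrinsics" (4x4, takes a point from world to camera coordinates). Camera axes: x right, y up, looking along -z (the intrinsics and any distortion apply to the point x, -y, -z); pixel columns grow to the right and rows downward; lengths in m; the calibration is good to about 2 mm. A picture is of the moment at which its call begins: read the wrist's pose just before it. camera_model takes no time and is no camera call; for the wrist camera it gives the pose at the moment of the call.
- ctrl.hand_in(): hands the job in, once; it reports no verdict.
Trained networks look in the newest picture that a camera, given by its name, has taken for a name from the list of things; names that differ only in an ending like _2 or _b are one class to them, and where a whole thing is asked for, a point or a joint stands for the part that bears it (a point fixed in the world has none). Each returns a list of dicts, best first, with "p" (0 to 1); they miss things now and then, are a little off and sometimes report something else, mostly with a low value. They report only what shows in the picture. A call takes as long as a camera call. They do not tell look-alikes from the thing itself.
- ctrl.cut_out(camera, target): "region" (480x640 bool, what is visible of it) and "rect" ([left, top, width, height] in pixels, round what is visible of it).
The state is a dict: "time_s": time; "joints": joint angles; "dq": joint speeds; "joint_efforts": joint torques, N m; "tool_pos": TCP position; "tool_rot": TCP orientation; "wrist_force": force on the tool from outside, world axes, zero at the start; "moment": the same for the moment, N m; "grip_width": finger opening in m.
Only numpy, scipy, OpenCV 4.12 (cv2) and the standard library are available. Lean on these libraries where they do the work, as an engineer would, in place of code of your own. Each camera call takes 0.05 s, during which the arm holds its last target.

## Task

Close the open service bay on top of the small bench centrifuge. First, with the cover still lying on the bench, turn the winged quarter-turn fastener anticlockwise (seen from above) until its wing lies along the long sides of the bay, so that the cover's slot will pass over it, and let go of it; then pick up the cover by its rib handle, fit it squarely on the bay with the wing standing through the slot, and press it down until the sprung seal is squashed and the cover sits flush on the frame. Finish while still gripping the handle and pressing the cover flush, do not let go, and do not disturb the bottle, the beaker or the tube rack.

Things in the scene. Friction and masses are not known exactly. Their poses are not given: they have to be found in the camera images.
- unit: small white bench centrifuge, fixed, 260 (x) x 200 (y) x 100 mm high, teal and black fascias on its short ends; stands left or right, the cover on the other side; origin at the centre of its underside. In its flat top is the open service bay, 158 (x) x 88 (y) mm, 48 mm deep, within a flat aluminium frame whose outline, 190 x 120 mm, is the cover's.
- seat (a point): centre of the bay at the level of the unit's flat top (frame level, 100 mm above the bench); axes as the unit: x along the long side of the bay, the fastener at -x. When closed, the cover's origin is here and the cover's x axis points along this x axis.
- fastener_head (a point): centre of the top face of the fastener's wing, 26 mm above frame level, 55 mm to -x of seat. The wing is an upright plain metal bar, 44 mm long (this point's x), 10 mm thick (y), 30 mm deep, turning about the vertical here. Grip it across its 10 mm thickness, keeping the fingertips above the seal (its top is 5 mm over frame level).
- fastener (a joint): turn of the wing in rad: 0 = across the bay (along the unit's y), growing anticlockwise seen from above; 1.571 = along the unit's x, lined up with the cover's slot; within 0.2 of that is good. Starts between 0.2 and 0.7. Friction (0.06 N m) keeps it where it is left; no stop when lined up, the end stop is at 1.95.
- seal (a joint): sinking in m of the black sprung seal ring (170 x 100 mm outside, 6 mm wide) round the bay: 0 = free, 5 mm proud of the frame; 0.005 = level with the frame, where the cover meets the hard frame. Its springs push up with 4.5 N in all at 0 and 7.5 N at 0.005: the cover's weight alone does not sink it.
- panel: loose cover: white plate 190 (x) x 120 (y) x 6 mm, about 0.3 kg, lying handle up; origin at the centre of its underside. Grey-green rib handle (as the fascias) at its centre: 48 mm long (x), 14 mm thick (y), top 38 mm above the underside. A through slot, 58 (x) x 24 mm (y), centred 55 mm to -x of the origin, passes over the lined-up wing with 7 mm to spare on each side.
- reagent_bottle: white plastic bottle, 44 mm diameter, 75 mm tall, standing between the unit and the cover; leave alone; origin at the centre of its underside
- beaker: glass beaker, 66 mm diameter, 85 mm tall, at the left side of the bench; leave alone; origin at the centre of its underside
- tube_rack: grey tube rack, 90 x 50 mm, 68 mm tall, at the right side of the bench; leave alone; origin at the centre of its underside
Things that resemble listed ones, but are neither listed nor needed, are in the scene too. Several things have the shape of the panel; the one meant has the colours described above.

How it is judged:
On the way, in this order (a step that is already met when the one before it is completed fails the run):
1. the fastener's wing is lined up with the bay and let go, the cover still lying on the bench (value of joint fastener between 1.371 and 1.771 rad and contact force between the fingers and unit below 0.3 N and distance of panel from where it was at the start of the episode below 0.04 m), for 0.2 s.
2. the cover is lifted off the bench (height (world z) of panel above 0.05 m), for 0.1 s.
At the end, for the whole second after the job is handed in: cover on the bay (centre within 10 mm, yaw within 0.12 rad, level), lined-up wing (within 0.2 rad) through its slot, seal sunk over 3.8 mm, cover within 2 mm of the frame, fingers still holding it (over 2 N), at rest through the last second (horizontal distance between panel and seat below 0.01 m and angle between the x axis of panel and the x axis of seat, either way round below 0.12 rad and angle between panel's own z axis and vertical below 0.04 rad and z of panel in the frame of seat below 0.002 m and value of joint seal above 0.0038 m and value of joint fastener between 1.371 and 1.771 rad and contact force between the fingers and panel above 2 N and linear speed of panel below 0.02 m/s); the arm keeps its last pose, push and grip.
It fails at once if the bottle, the beaker or the tube rack is moved by more than 30 mm or tipped over (distance of any of reagent_bottle, beaker, tube_rack from where it was at the start of the episode above 0.03 m or angle between any of reagent_bottle, beaker, tube_rack's own z axis and vertical above 0.5 rad).
It also fails if it takes over 54 s, if anything falls off the work surface, if the arm or the gripper's body presses on something with over 40 N, if the wrist force passes 120 N, or if a joint passes its speed limit or range.

## Working session

There is one attempt and no reset: what is moved stays moved. The work goes in short steps, Python scripts to look and compute and a tool call to move; the robot and the scene stay as the last step left them, time stands still between calls to the robot, and variables do not carry over. Pictures are saved under pics/ and viewed, and the job is handed in when it is done.

Besides the shell and the picture viewer there is one more tool, called after "Request:" by a JSON object that holds its "method" and its "body", one argument or row to a line. send_rows: Moves the arm, as the interface text tells. Its arguments: {"type":"object","properties":{"rows":{"type":"array"},"squeeze":{"type":"number"}},"required":["rows"]}

```bash
mkdir -p pics; ls; cat > h.py <<'E'
import numpy as np, cv2
from workcell import ctrl
def snap(n,f):
    im=ctrl.grab_frame(n); cv2.imwrite('pics/'+f,im[:,:,::-1]); return im
def proj(cm,P):
    P=np.atleast_2d(P); E=np.array(cm['extrinsics']); c=P@E[:3,:3].T+E[:3,3]
    return np.c_[cm['fx']*c[:,0]/-c[:,2]+cm['cx'], cm['fy']*(-c[:,1])/-c[:,2]+cm['cy']]
def unproj(cm,uv,z):
    uv=np.atleast_2d(uv).astype(float); E=np.array(cm['extrinsics']); R=E[:3,:3]; o=-R.T@E[:3,3]
    d=np.c_[(uv[:,0]-cm['cx'])/cm['fx'],-(uv[:,1]-cm['cy'])/cm['fy'],-np.ones(len(uv))]@R
    return o+d*((z-o[2])/d[:,2])[:,None]
E
python3 - <<'E'
from h import *
print({k:v for k,v in ctrl.state().items()})
for n in ['scene','side','wrist']:
    cm=ctrl.camera_model(n); print(n,cm); snap(n,n+'0.png')
E
```

```text
pics
{'time_s': 0.0, 'joints': array([-4.66013915e-02,  4.80861018e-01,  1.59687811e+00,  2.05855264e-05,
        1.06510091e+00, -4.66290038e-02]), 'dq': array([ 0.00015904,  0.00118621, -0.00206784,  0.00055669, -0.00109751,
       -0.00011332]), 'joint_efforts': array([ 2.41355090e-03, -9.50650907e+01, -4.30184269e+01, -5.27583288e-04,
        1.24796593e-02,  1.26860105e-04]), 'tool_pos': array([6.49541223e-01, 4.87513133e-05, 1.98751902e-01]), 'tool_rot': array([[ 9.99999225e-01,  1.75817147e-05, -1.24519765e-03],
       [ 1.76764861e-05, -9.99999997e-01,  7.60985555e-05],
       [-1.24519630e-03, -7.61205072e-05, -9.99999222e-01]]), 'wrist_force': array([ 0.46279054, -0.03950049, -0.03466593]), 'moment': array([-0.04340825, -0.03218949,  0.01492821]), 'grip_width': 0.08514217398906457}
scene {'fx': 532.5922964737163, 'fy': 532.5922964737163, 'cx': 310.7558473678886, 'cy': 231.11106776105692, 'extrinsics': array([[-4.36626810e-01,  8.99641736e-01,  1.33275328e-03,
         2.25422907e-01],
       [-6.79138203e-01, -3.30579785e-01,  6.55353574e-01,
         2.79186933e-01],
     
[... 301 characters left out ...]
9573048 , -0.28893932, -0.00903292, -0.49154659],
       [ 0.19972219,  0.63847684,  0.74327543, -0.18912806],
       [-0.20899419, -0.71334521,  0.66892454, -1.39674294],
       [ 0.        ,  0.        ,  0.        ,  1.        ]])}
wrist {'fx': 385.07420413374075, 'fy': 385.07420413374075, 'cx': 312.1489401720594, 'cy': 245.34102692633286, 'extrinsics': array([[ 9.99997441e-01, -1.91534476e-04, -2.25431658e-03,
        -6.50135625e-01],
       [-5.30685853e-04,  9.48753219e-01, -3.16017480e-01,
         3.99750452e-02],
       [ 2.19931836e-03,  3.16017868e-01,  9.48750689e-01,
        -3.81907740e-01],
       [ 0.00000000e+00,  0.00000000e+00,  0.00000000e+00,
         1.00000000e+00]])}
```

View pics/scene0.png

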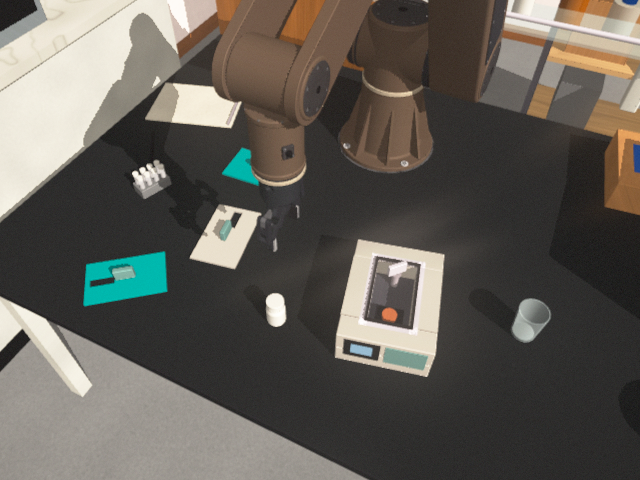

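View pics/side0.png

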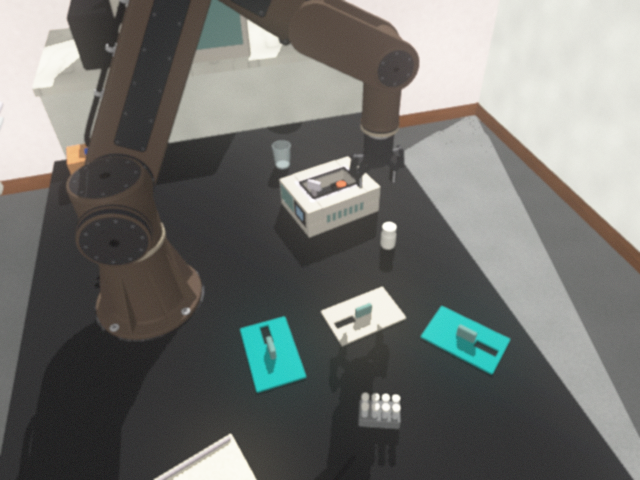

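View pics/wrist0.png

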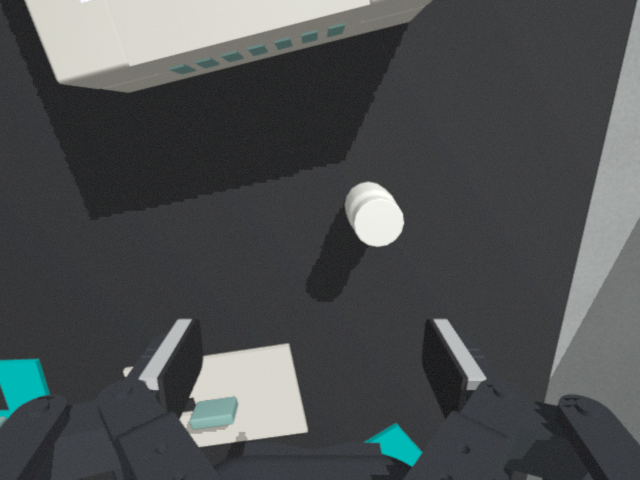

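Scene: the white cover is near (226,236), with its handle, and its slot faces the robot. The unit is at (392,300), with its wing near (398,270). The bottle is at (276,310). Two teal covers are decoys. Next I'll measure.

```bash
python3 - <<'E'
from h import *
for n in ['scene','side']:
    cm=ctrl.camera_model(n); im=snap(n,n+'1.png')
    big=[]
    for t in ['unit','panel','fastener','reagent_bottle']:
        for r in ctrl.cut_out(n,t)[:4]:
            m=r['region'].astype(np.uint8)
            c,_=cv2.findContours(m,cv2.RETR_EXTERNAL,cv2.CHAIN_APPROX_NONE)
            c=max(c,key=cv2.contourArea)
            z={'unit':.05,'panel':.006,'fastener':.12,'reagent_bottle':.04}[t]
            M=cv2.moments(m,True); ce=(M['m10']/M['m00'],M['m01']/M['m00'])
            if t=='panel':
                w=unproj(cm,c[:,0],.003)[:,:2].astype(np.float32)
                print(n,t,r['p'],r['rect'],'minrect',cv2.minAreaRect(w*1000))
            else: print(n,t,r['p'],r['rect'],unproj(cm,ce,z)[0].round(3))
    print(ctrl.state()['time_s'])
    if n=='scene': crop=im[220:380,320:480]
    else: crop=im[140:250,260:400]
    cv2.imwrite(f'pics/crop_{n}.png',cv2.resize(crop,None,fx=5,fy=5,interpolation=cv2.INTER_CUBIC)[:600,:800,::-1])
E
```

```text
scene unit 0.76 [336.4, 241.4, 104.3, 132.7] [0.595 0.234 0.05 ]
scene panel 0.92 [189.5, 202.2, 67.6, 67.4] minrect ((541.7470092773438, -230.00326538085938), (195.65602111816406, 126.61625671386719), 8.791543960571289)
scene panel 0.81 [221.0, 149.2, 37.8, 35.1] minrect ((292.13616943359375, -310.3271179199219), (117.76417541503906, 115.35549926757812), 0.1366293579339981)
scene panel 0.61 [82.2, 250.7, 85.1, 53.3] minrect ((762.8984985351562, -376.7064514160156), (125.45755004882812, 192.880126953125), 38.48005294799805)
scene reagent_bottle 0.7 [265.4, 294.6, 21.0, 31.4] [0.705 0.003 0.04 ]
0.4
side unit 0.66 [280.1, 157.0, 101.6, 78.2] [0.58  0.222 0.05 ]
side panel 0.94 [421.4, 305.8, 88.0, 66.9] minrect ((762.316162109375, -379.31500244140625), (126.92945098876953, 193.43807983398438), 37.014408111572266)
side panel 0.93 [323.2, 286.5, 85.0, 58.8] minrect ((540.4583740234375, -230.26881408691406), (195.24740600585938, 132.55442810058594), 10.480039596557617)
side panel 0.61 [240.8, 316.6, 66.1, 73.3] minrect ((282.902587890625, -275.2132568359375), (122.1769027709961, 194.9759979248047), 2.8095312118530273)
side reagent_bottle 0.74 [381.6, 222.8, 16.1, 25.8] [ 0.701 -0.002  0.04 ]
0.65
```

View pics/crop_scene.png

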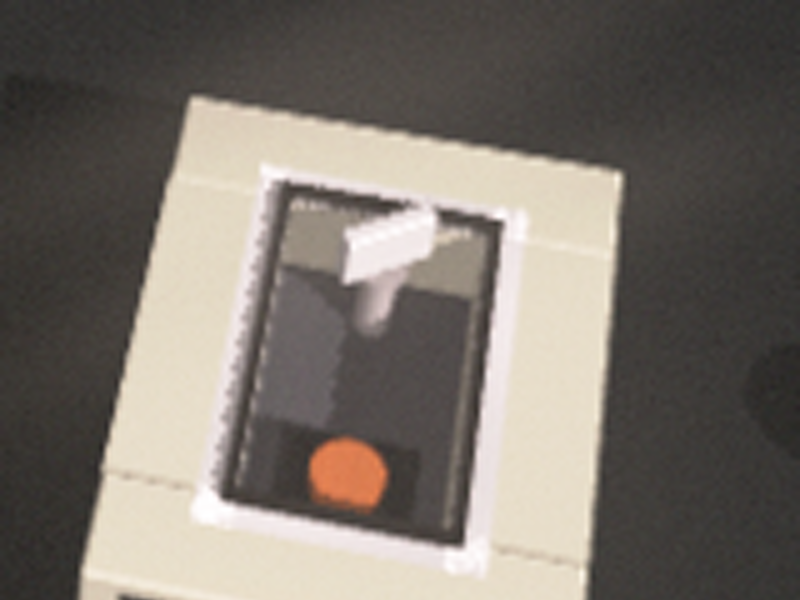

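View pics/crop_side.png

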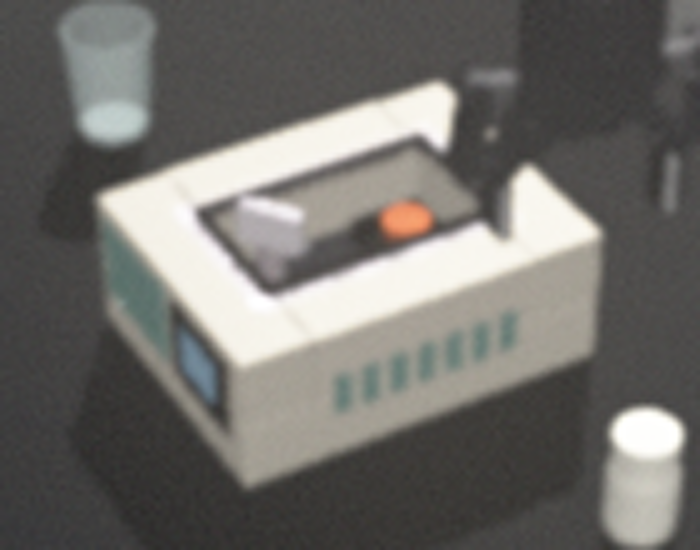

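```bash
python3 - <<'E'
from h import *
cs=ctrl.camera_model('scene'); cd=ctrl.camera_model('side')
P=unproj(cs,[[358.4,239.4],[444.4,254.4],[373,253.6],[425,263],[417,334],[359,322]],.1)
Q=unproj(cd,[[280.6,179.4],[308.6,213.6],[380,187.2]],.1)
print(P.round(4)[:,:2],P[2:].mean(0)); print(Q.round(4)[:,:2],(Q[0]+Q[2])/2)
def ang(a,b): d=b-a; return np.degrees(np.arctan2(d[1],d[0]))
print(ang(P[0],P[1]),ang(P[3],P[4]),ang(P[2],P[5]),ang(Q[1],Q[2]),ang(Q[0],Q[1]))
# wing top ends
print(unproj(cs,[[320+343/5,220+238/5],[320+435/5,220+205/5]],.126))
print(unproj(cd,[[260+240/5,140+202/5],[260+302/5,140+212/5]],.126))
E
```

```text
[[0.4838 0.1071]
 [0.4395 0.2997]
 [0.5083 0.1531]
 [0.4824 0.2677]
 [0.6627 0.3091]
 [0.688  0.1932]] [0.58533725 0.23075054 0.1       ]
[[0.4416 0.2907]
 [0.4832 0.0989]
 [0.732  0.1559]] [0.58680144 0.2233316  0.1       ]
102.94858387023844 12.928818455589527 12.564401022522269 12.902174698650601 -77.74597413966062
[[0.54991579 0.2031594  0.126     ]
 [0.51537326 0.23298619 0.126     ]]
[[0.51627671 0.224741   0.126     ]
 [0.55040028 0.20307025 0.126     ]]
```

Request:
{"method": "send_rows", "body": {
  "rows": [
    {"travel":[-0.02,-0.036,-0.003],"turn":-0.12,"fingers":0.085},
    {"travel":[-0.04,-0.072,-0.006],"turn":-0.25,"fingers":0.085},
    {"travel":[-0.06,-0.108,-0.01],"turn":-0.38,"fingers":0.085},
    {"travel":[-0.08,-0.144,-0.014],"turn":-0.51,"fingers":0.085},
    {"travel":[-0.1,-0.18,-0.018],"turn":-0.64,"fingers":0.085},
    {"travel":[-0.118,-0.215,-0.02],"turn":-0.77,"fingers":0.085},
    {"travel":[-0.118,-0.215,-0.02],"turn":-0.89,"fingers":0.085},
    {"travel":[-0.118,-0.215,-0.02],"turn":-0.89,"fingers":0.085}
  ]
}}

```text
time_s: 1.45
tool_pos: [0.5316, 0.216, 0.2196]
tool_rot: [[0.626, 0.78, 0.0], [0.78, -0.626, 0.0], [0.0, 0.0, -1.0]]
wrist_force: [0.9, -0.5, -0.3]
grip_width: 0.0849
```

```bash
python3 - <<'E'
from h import *
s=ctrl.state(); cm=ctrl.camera_model('wrist'); im=snap('wrist','w2.png')
print(s['tool_pos'],s['tool_rot'].round(3).tolist(),s['time_s'])
np.save('cm2.npy',cm,allow_pickle=True)
yaw=np.radians(12.8); c,sn=np.cos(yaw),np.sin(yaw); seat=np.array([.586,.227,.1])
o=im[:,:,::-1].copy()
for w,h,z,dx in [(.19,.12,.1,0),(.158,.088,.1,0),(.17,.1,.105,0)]:
    p=np.array([[a*w/2,b*h/2] for a,b in [(-1,-1),(1,-1),(1,1),(-1,1)]])
    W=np.c_[seat[0]+c*p[:,0]-sn*p[:,1],seat[1]+sn*p[:,0]+c*p[:,1],np.full(4,z)]
    cv2.polylines(o,[proj(cm,W).round().astype(int)],True,(0,0,255),1)
cv2.imwrite('pics/w2o.png',o)
E
```

```text
[0.53155528 0.21602625 0.21964054] [[0.626, 0.78, 0.0], [0.78, -0.626, 0.0], [0.0, 0.0, -1.0]] 1.45
```

View pics/w2o.png

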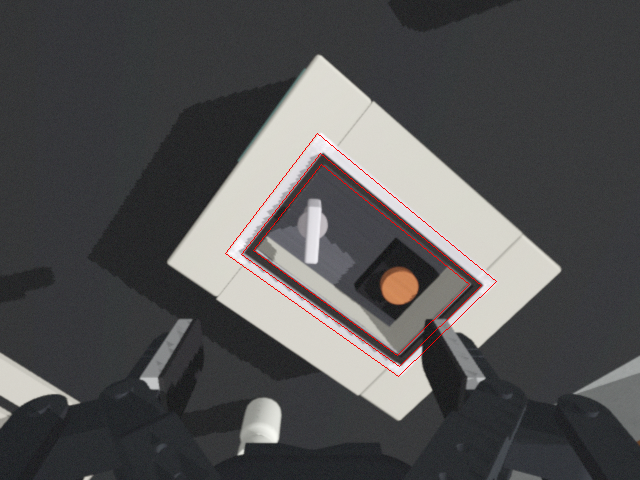

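View pics/w2.png

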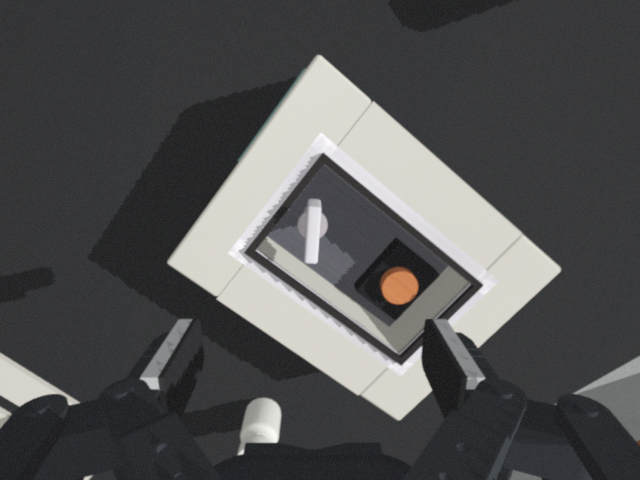

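Overlay: my bay estimate lines up to about 3 px. The unit's top corners are at (319,56), (168,264), (400,419) and (561,269). The wing is at (313,230). I'll refine both.

```bash
python3 - <<'E'
from h import *
from scipy.optimize import least_squares
cm=np.load('cm2.npy',allow_pickle=True).item()
def rect(q,w,h,z):
    x,y,a=q; p=np.array([[-w,-h],[w,-h],[w,h],[-w,h]])/2
    return np.c_[x+np.cos(a)*p[:,0]-np.sin(a)*p[:,1],y+np.sin(a)*p[:,0]+np.cos(a)*p[:,1],np.full(4,z)]
obs=np.array([[168,264],[400,419],[561,269],[319,56]],float)
fr=np.array([[232,253],[400,373],[494,287],[322,136]],float)
print(proj(cm,rect([.586,.227,.223],.26,.2,.1)))
for o,w,h in [(obs,.26,.2),(fr,.19,.12)]:
    r=least_squares(lambda q:(proj(cm,rect(q,w,h,.1))-o).ravel(),[.586,.227,.22]); print(r.x,r.fun.round(1))
    x,y,a=r.x; print('head',x-.055*np.cos(a),y-.055*np.sin(a))
im=cv2.imread('pics/w2.png'); cv2.imwrite('pics/w2c.png',cv2.resize(im[180:280,270:370],None,fx=6,fy=6,interpolation=cv2.INTER_CUBIC))
E
```

```text
[[161.99095642 264.30738196]
 [396.92510753 423.0648125 ]
 [561.37408502 270.17045461]
 [314.18399541  52.63455098]]
[0.58794826 0.2290192  0.22445066] [-2.5  0.9  0.1  4.2  3.8  1.2 -1.1 -2.9]
head 0.5343278497985181 0.21677780023593327
[0.58892628 0.2276738  0.20783899] [-3.8  0.5 -1.2  5.3  4.  -2.2  0.9 -1.5]
head 0.5351099252756206 0.2163247788157594
```

View pics/w2c.png

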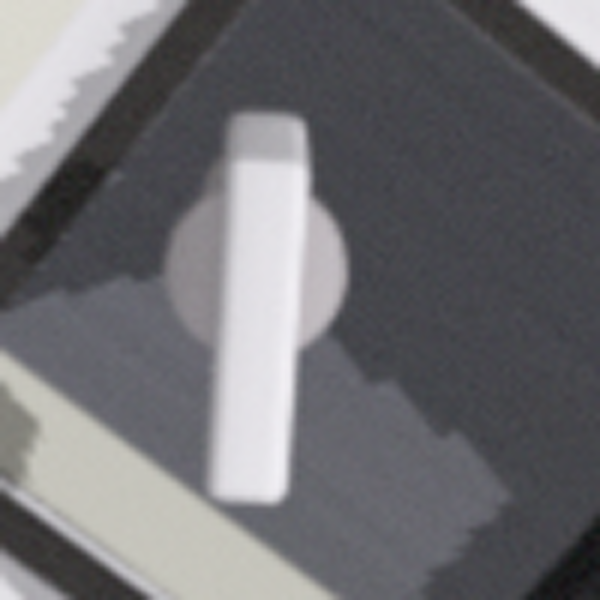

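```bash
python3 - <<'E'
from h import *
cm=np.load('cm2.npy',allow_pickle=True).item()
p=unproj(cm,[[270+267/6,180+160/6],[270+249/6,180+502/6]],.126)
print(p,p.mean(0),np.linalg.norm(p[1]-p[0])); d=p[0]-p[1]; a=np.degrees(np.arctan2(d[1],d[0])); print(a, 'joint',np.radians(a-102.7))
E
```

```text
[[0.51729812 0.23173371 0.126     ]
 [0.54975746 0.20290297 0.126     ]] [0.53352779 0.21731834 0.126     ] 0.043414522882407484
138.3881663229854 joint 0.6228760063354533
```

Request:
{"method": "send_rows", "body": {
  "rows": [
    {"travel":[0.002,0.001,0.03],"turn":0.05,"fingers":0.05},
    {"travel":[0.002,0.001,0.065],"turn":0.05,"fingers":0.05},
    {"travel":[0.002,0.001,0.095],"turn":0.05,"fingers":0.05},
    {"travel":[0.002,0.001,0.11],"turn":0.05,"fingers":0.05},
    {"travel":[0.002,0.001,0.11],"turn":0.05,"fingers":0.03},
    {"travel":[0.002,0.001,0.11],"turn":0.05,"fingers":0.0},
    {"travel":[0.002,0.001,0.11],"turn":0.05,"fingers":0.0},
    {"travel":[0.002,0.001,0.11],"turn":0.05,"fingers":0.0}
  ],
  "squeeze": 40
}}

```text
time_s: 2.3
tool_pos: [0.5348, 0.216, 0.1105]
tool_rot: [[0.668, 0.744, 0.002], [0.744, -0.668, 0.001], [0.002, 0.001, -1.0]]
wrist_force: [-0.7, 1.0, 0.0]
grip_width: 0.0
```

```bash
python3 - <<'E'
from h import *
s=ctrl.state(); snap('wrist','w3.png'); print(s['tool_pos'],s['wrist_force'],s['moment'],s['grip_width'],s['joints'])
E
```

```text
[0.53483499 0.2160175  0.11053468] [-0.6547066   1.02254805  0.04568444] [-0.02006459 -0.02882485 -0.01463247] 1.048344583754122e-05 [ 3.31304409e-01  4.83262254e-01  1.85405437e+00  2.82056615e-06
  8.02437047e-01 -5.07713999e-01]
```

View pics/w3.png

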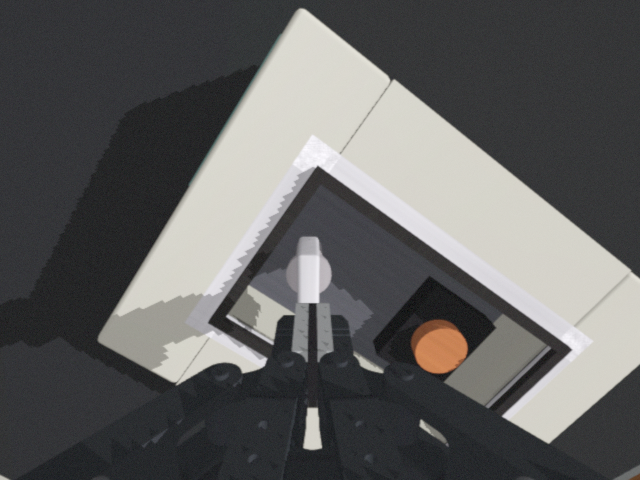

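```bash
python3 - <<'E'
from h import *
cm=ctrl.camera_model('wrist'); s=ctrl.state(); t=s['tool_pos']; R=s['tool_rot']
print(proj(cm,[t,t+R@[0,0.011,0],t+R@[0,-.011,0],t-R[:,2]*.019,[.5173,.2317,.126],[.5498,.2029,.126],[.5335,.2173,.126]]).round(1))
E=np.array(cm['extrinsics']); print(R.T@(-E[:3,:3].T@E[:3,3]-t))
im=cv2.imread('pics/w3.png'); cv2.imwrite('pics/w3c.png',cv2.resize(im[200:420,230:400],None,fx=3.5,fy=2.7,interpolation=cv2.INTER_CUBIC))
for n in ['scene','side']: 
  i=snap(n,n+'3.png'); 
  c=i[160:360,300:500] if n=='scene' else i[130:250,260:420]
  cv2.imwrite('pics/%s3c.png'%n,cv2.resize(c,None,fx=3 if n=='scene' else 5,fy=3 if n=='scene' else 5,interpolation=cv2.INTER_CUBIC)[:,:,::-1])
E
```

```text
[[308.8 289.7]
 [308.8 309.5]
 [308.7 269.1]
 [308.4 307.6]
 [308.4 256.2]
 [309.3 342.2]
 [308.8 300.8]]
[ 0.00188764 -0.08120545 -0.17464446]
```

View pics/w3c.png

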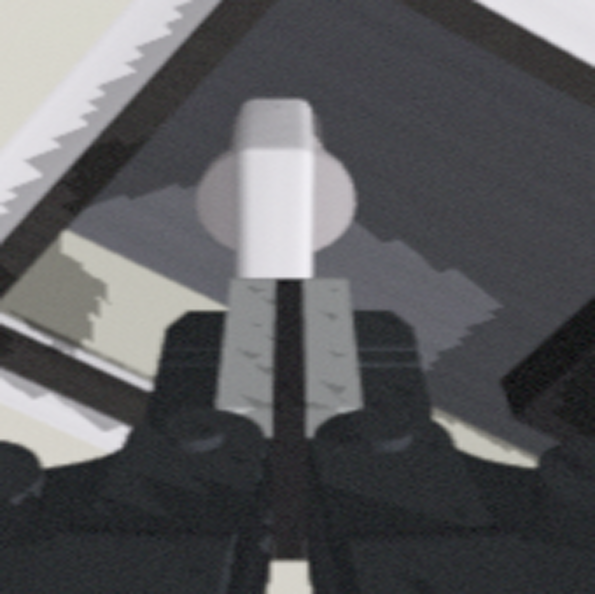

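View pics/scene3c.png

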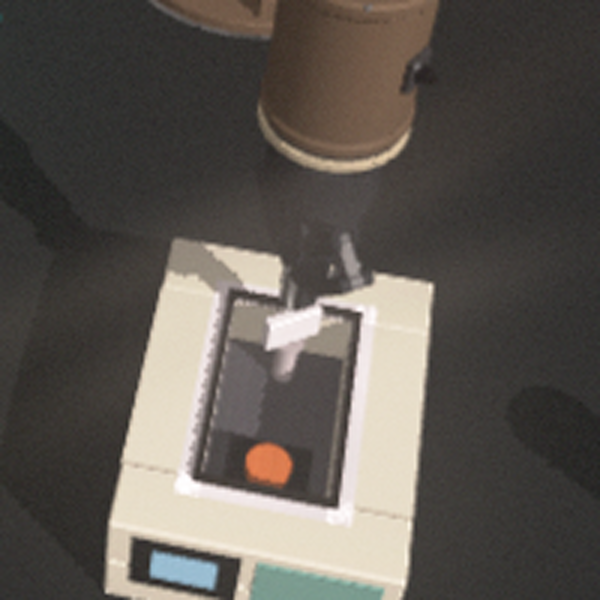

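View pics/side3c.png

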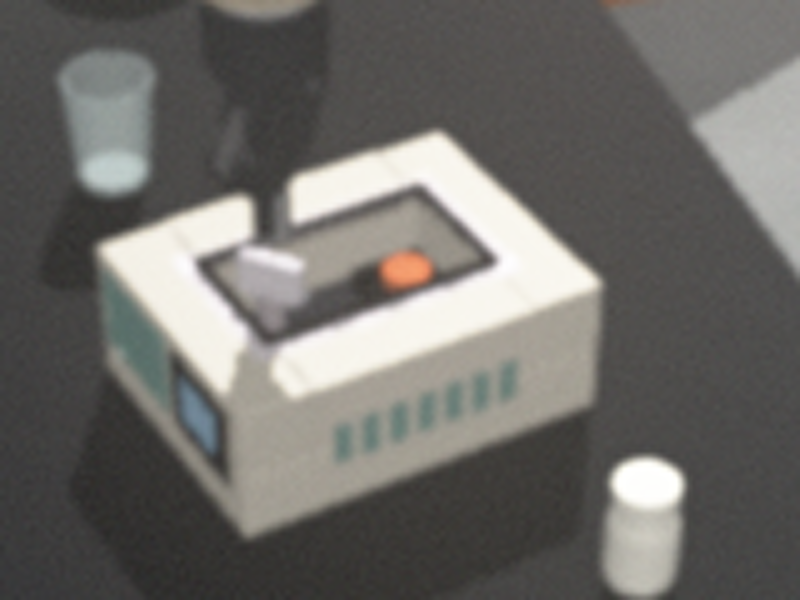

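The fingers closed above the wing (grip width 0) and didn't touch it. The pad tips look higher than the stated TCP, so I'll triangulate the real tips.

```bash
python3 - <<'E'
from h import *
cs=ctrl.camera_model('scene'); cd=ctrl.camera_model('side')
for z in (.2,.212,.225,.25):
    for dx in (-.043,.043):
        print(z,dx,proj(cs,[.6495+dx,0,z]).round(0),proj(cd,[.6495+dx,0,z]).round(0))
a=cv2.imread('pics/scene0.png')[190:270,230:330]; b=cv2.imread('pics/side0.png')[130:210,330:430]
cv2.imwrite('pics/tips.png',np.vstack([cv2.resize(a,None,fx=4,fy=3.7,interpolation=cv2.INTER_CUBIC),cv2.resize(b,None,fx=4,fy=3.7,interpolation=cv2.INTER_CUBIC)]))
t=ctrl.state()['tool_pos']
for dz in (0,.02,.036): print(dz,proj(cs,t+[0,0,dz]),proj(cd,t+[0,0,dz]))
E
```

```text
0.2 -0.043 [[292. 232.]] [[360. 199.]]
0.2 0.043 [[273. 261.]] [[389. 194.]]
0.212 -0.043 [[292. 228.]] [[360. 196.]]
0.212 0.043 [[272. 257.]] [[389. 190.]]
0.225 -0.043 [[292. 224.]] [[360. 192.]]
0.225 0.043 [[272. 253.]] [[390. 186.]]
0.25 -0.043 [[292. 216.]] [[361. 185.]]
0.25 0.043 [[271. 245.]] [[390. 179.]]
0 [[395.79422051 268.95117584]] [[314.46594665 185.03016825]]
0.02 [[396.92014522 263.39524784]] [[314.29090318 179.89286451]]
0.036 [[397.84234189 258.84462534]] [[314.14871341 175.71977513]]
```

View pics/tips.png

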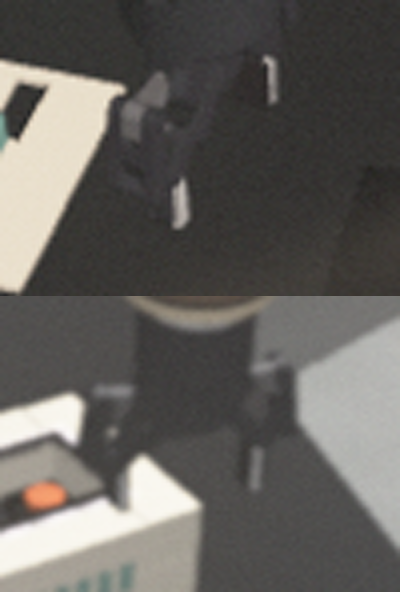

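All three cameras agree that the closed fingertips sit about 36 mm behind the reported TCP. I'll open, go 33 mm deeper and close again.

Request:
{"method": "send_rows", "body": {
  "rows": [
    {"travel":[-0.001,0,0],"turn":0,"fingers":0.05},
    {"travel":[-0.001,0,0],"turn":0,"fingers":0.05},
    {"travel":[-0.001,0,0.01],"turn":0,"fingers":0.05},
    {"travel":[-0.001,0,0.02],"turn":0,"fingers":0.05},
    {"travel":[-0.001,0,0.033],"turn":0,"fingers":0.05},
    {"travel":[-0.001,0,0.033],"turn":0,"fingers":0.0},
    {"travel":[-0.001,0,0.033],"turn":0,"fingers":0.0},
    {"travel":[-0.001,0,0.033],"turn":0,"fingers":0.0}
  ],
  "squeeze": 40
}}

```text
time_s: 3.25
tool_pos: [0.5331, 0.2149, 0.0764]
tool_rot: [[0.667, 0.745, -0.001], [0.745, -0.667, -0.001], [-0.001, -0.0, -1.0]]
wrist_force: [-0.9, -6.4, 6.3]
grip_width: 0.0091
```

```bash
python3 - <<'E'
from h import *
s=ctrl.state(); snap('wrist','w4.png'); print(s['tool_pos'],s['wrist_force'],s['moment'],s['grip_width'],s['joints'])
E
```

```text
[0.53311467 0.21492254 0.07642308] [-0.85171578 -6.4142597   6.34363043] [-0.94682563  0.18631416 -0.1142936 ] 0.009079266675674054 [ 3.30655232e-01  5.29291421e-01  1.88084413e+00 -3.79385272e-04
  7.32280512e-01 -5.09193832e-01]
```

View pics/w4.png

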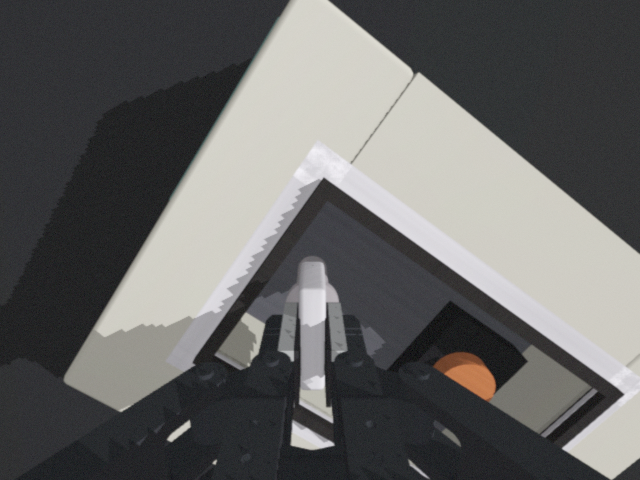

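Request:
{"method": "send_rows", "body": {
  "rows": [
    {"travel":[0.001,-0.001,-0.001],"turn":-0.14,"fingers":0.0},
    {"travel":[0.001,-0.001,-0.001],"turn":-0.28,"fingers":0.0},
    {"travel":[0.001,-0.001,-0.001],"turn":-0.42,"fingers":0.0},
    {"travel":[0.001,-0.001,-0.001],"turn":-0.56,"fingers":0.0},
    {"travel":[0.001,-0.001,-0.001],"turn":-0.7,"fingers":0.0},
    {"travel":[0.001,-0.001,-0.001],"turn":-0.83,"fingers":0.0},
    {"travel":[0.001,-0.001,-0.001],"turn":-0.96,"fingers":0.0},
    {"travel":[0.001,-0.001,-0.001],"turn":-0.96,"fingers":0.0}
  ]
}}

```text
time_s: 4.1
tool_pos: [0.5333, 0.216, 0.0766]
tool_rot: [[-0.232, 0.973, -0.0], [0.973, 0.232, -0.001], [-0.001, -0.0, -1.0]]
wrist_force: [6.5, -3.6, -21.8]
grip_width: 0.0092
```

Request:
{"method": "send_rows", "body": {
  "rows": [
    {"travel":[0,0,0.001],"turn":0,"fingers":0.05},
    {"travel":[0,0,0.001],"turn":0,"fingers":0.05},
    {"travel":[0,0,0],"turn":0,"fingers":0.05},
    {"travel":[0,0,-0.03],"turn":0,"fingers":0.05},
    {"travel":[0,0,-0.07],"turn":0,"fingers":0.085},
    {"travel":[0,0,-0.11],"turn":0,"fingers":0.085},
    {"travel":[0,0,-0.14],"turn":0,"fingers":0.085},
    {"travel":[0,0,-0.14],"turn":0,"fingers":0.085}
  ]
}}

```text
time_s: 4.9
tool_pos: [0.5357, 0.2176, 0.2222]
tool_rot: [[-0.227, 0.974, 0.007], [0.974, 0.227, 0.003], [0.001, 0.007, -1.0]]
wrist_force: [0.2, 0.5, -0.5]
grip_width: 0.085
```

```bash
python3 - <<'E'
from h import *
s=ctrl.state(); cm=ctrl.camera_model('wrist'); np.save('cm5.npy',cm,allow_pickle=True); snap('wrist','w5.png'); print(s['tool_pos'],s['wrist_force'],s['joints'])
E
```

```text
[0.53565395 0.21760447 0.222242  ] [ 0.24312665  0.4952938  -0.49837709] [ 3.33360209e-01  3.52642033e-01  1.74533943e+00  1.38810357e-04
  1.03606299e+00 -1.46669818e+00]
```

View pics/w5.png

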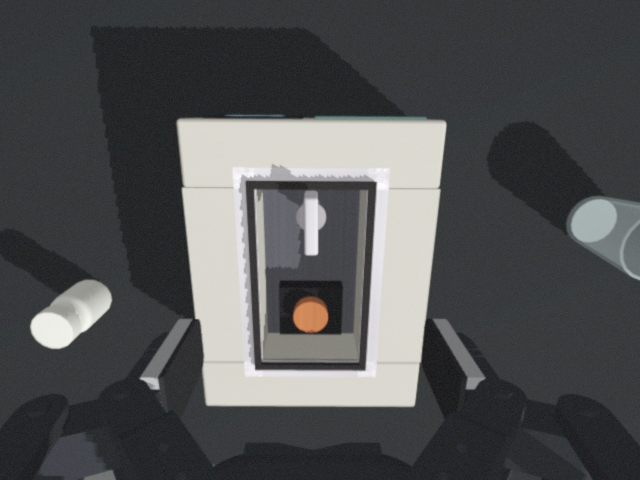

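The wing is now lined up with the bay: it is vertical at (311,223), parallel to the bay's long sides. Now I'll move over to the cover.

Request:
{"method": "send_rows", "body": {
  "rows": [
    {"travel":[-0.048,-0.011,0],"turn":0,"fingers":0.085},
    {"travel":[-0.096,-0.021,0],"turn":0,"fingers":0.085},
    {"travel":[-0.144,-0.032,0],"turn":0,"fingers":0.085},
    {"travel":[-0.192,-0.042,0],"turn":0,"fingers":0.085},
    {"travel":[-0.24,-0.053,0],"turn":0,"fingers":0.085},
    {"travel":[-0.288,-0.063,0],"turn":0.02,"fingers":0.085},
    {"travel":[-0.336,-0.074,0],"turn":0.04,"fingers":0.085},
    {"travel":[-0.384,-0.085,0],"turn":0.063,"fingers":0.085}
  ]
}}

```text
time_s: 5.75
tool_pos: [0.5369, -0.1784, 0.2165]
tool_rot: [[-0.165, 0.986, -0.001], [0.986, 0.165, 0.001], [0.001, -0.001, -1.0]]
wrist_force: [0.3, -0.5, 0.2]
grip_width: 0.0851
```

Request:
{"method": "send_rows", "body": {
  "rows": [
    {"travel":[-0.045,-0.015,0],"turn":0,"fingers":0.085},
    {"travel":[-0.05,-0.015,0],"turn":0,"fingers":0.085},
    {"travel":[-0.05,-0.015,0],"turn":0,"fingers":0.085},
    {"travel":[-0.05,-0.015,0],"turn":0,"fingers":0.085},
    {"travel":[-0.05,-0.015,0],"turn":0,"fingers":0.085},
    {"travel":[-0.05,-0.015,0],"turn":0,"fingers":0.085},
    {"travel":[-0.05,-0.015,0],"turn":0,"fingers":0.085},
    {"travel":[-0.05,-0.015,0],"turn":0,"fingers":0.085}
  ]
}}

```text
time_s: 6.55
tool_pos: [0.5314, -0.2279, 0.2175]
tool_rot: [[-0.166, 0.986, 0.0], [0.986, 0.166, -0.0], [-0.0, 0.0, -1.0]]
wrist_force: [0.2, 0.2, -0.1]
grip_width: 0.0851
```

```bash
python3 - <<'E'
from h import *
s=ctrl.state(); cm=ctrl.camera_model('wrist'); np.save('cm6.npy',cm,allow_pickle=True); snap('wrist','w6.png'); print(s['tool_pos'],s['tool_rot'].round(3))
E
```

```text
[ 0.53138563 -0.22789882  0.21747705] [[-0.166  0.986  0.   ]
 [ 0.986  0.166 -0.   ]
 [-0.     0.    -1.   ]]
```

View pics/w6.png

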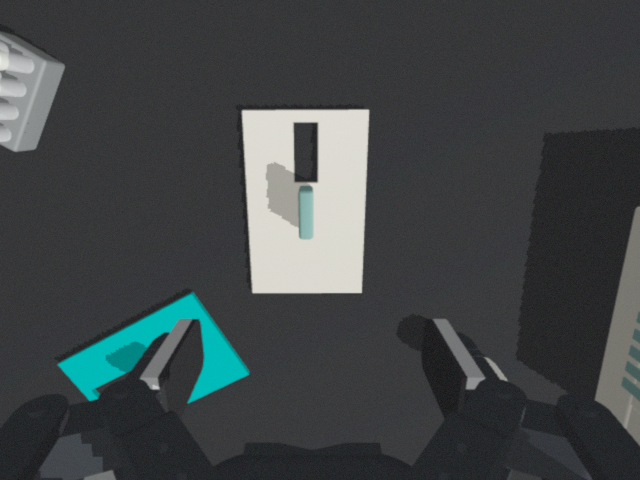

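```bash
cat > fit.py <<'E'
from h import *
from scipy.optimize import least_squares
def rect(q,w,h,z,off=0):
    x,y,a=q; p=np.array([[-w,-h],[w,-h],[w,h],[-w,h]])/2+[off,0]
    return np.c_[x+np.cos(a)*p[:,0]-np.sin(a)*p[:,1],y+np.sin(a)*p[:,0]+np.cos(a)*p[:,1],np.full(4,z)]
def fit(cm,o,w,h,z,g,off=0):
    o=np.array(o,float); return least_squares(lambda q:(proj(cm,rect(q,w,h,z,off))-o).ravel(),g)
E
python3 - <<'E'
from fit import *
c5=np.load('cm5.npy',allow_pickle=True).item(); c6=np.load('cm6.npy',allow_pickle=True).item()
# order (-x,-y)(x,-y)(x,y)(-x,y); in image -x up, -y left
for nm,o,w,h,z in [('unit',[(180,121),(206,405),(416,406),(444,122)],.26,.2,.1),('frame',[(233,168),(245,376),(376,376),(389,168)],.19,.12,.1),('sealout',[(246,181),(255,370),(366,370),(377,181)],.17,.1,.105)]:
    r=fit(c5,o,w,h,z,[.587,.228,.22]); print(nm,r.x.round(4),r.fun.round(1))
g=[.54,-.23,.17]
r=fit(c6,[(243,110),(252,293),(362,293),(369,110)],.19,.12,.006,g); print('plate',r.x.round(4),r.fun.round(1))
r=fit(c6,[(294,123),(295.5,182),(318,182),(318,123)],.058,.024,.006,g,-.055); print('slot',r.x.round(4),r.fun.round(1))
print('handle top',unproj(c6,[[306.5,214]],.038))
for f,b,k in [('w5',(225,390,110,410),'a'),('w6',(235,385,95,305),'b')]:
    im=cv2.imread(f'pics/{f}.png')[b[2]:b[3],b[0]:b[1]]; s=min(600/im.shape[0],800/im.shape[1]); cv2.imwrite(f'pics/z{k}.png',cv2.resize(im,None,fx=s*.99,fy=s*.99,interpolation=cv2.INTER_CUBIC)); print(s*.99)
E
```

```text
unit [0.5872 0.2303 0.2249] [-4.6 -1.2 -0.4  3.   0.3  2.6  4.7 -1.1]
frame [0.5865 0.2295 0.2265] [-1.  -0.6  0.3  0.6 -0.1  0.8  0.8 -0.2]
sealout [0.5858 0.2295 0.2245] [-0.8 -0.5 -0.   0.1  0.3  0.5  0.5  0.1]
plate [ 0.5405 -0.2311  0.1674] [-0.4  0.1  0.5 -0.1 -0.6 -0.1  0.4  0.1]
slot [ 0.5403 -0.2306  0.1738] [-0.5 -0.7 -0.7  1.   0.7  0.8  0.6 -0.9]
handle top [[ 0.53850743 -0.2309605   0.038     ]]
1.98
2.8285714285714287
```

View pics/za.png

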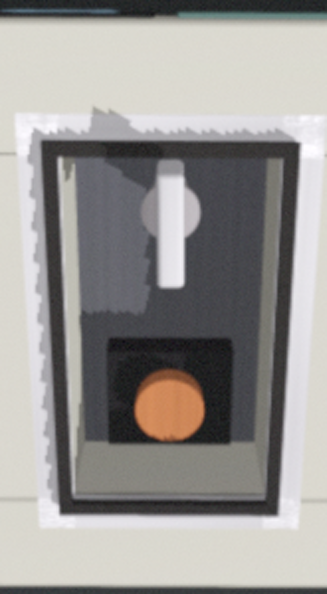

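View pics/zb.png

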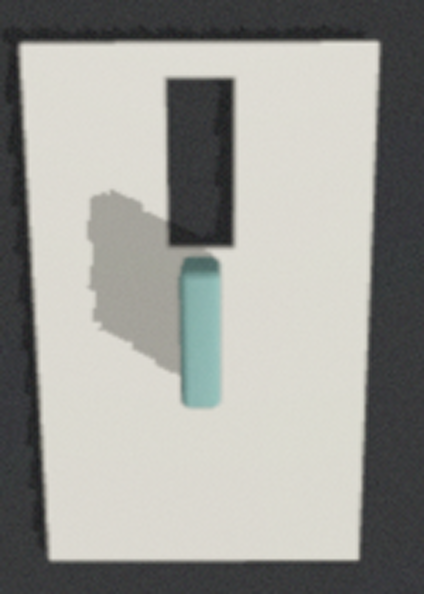

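The cover plate's corners are at (243,110), (369,110), (362,293) and (252,293), with the slot at the top and the handle at (306,214). That puts the cover at (0.5405, -0.231) with yaw 0.168, and the seat at (0.586, 0.2295) with yaw 0.225. Now I'll descend onto the handle.

Request:
{"method": "send_rows", "body": {
  "rows": [
    {"travel":[-0.006,0.008,0.04],"turn":0,"fingers":0.085},
    {"travel":[-0.006,0.008,0.08],"turn":0,"fingers":0.06},
    {"travel":[-0.006,0.008,0.12],"turn":0,"fingers":0.05},
    {"travel":[-0.006,0.008,0.155],"turn":0,"fingers":0.05},
    {"travel":[-0.006,0.008,0.185],"turn":0,"fingers":0.05},
    {"travel":[-0.006,0.008,0.205],"turn":0,"fingers":0.05},
    {"travel":[-0.006,0.008,0.205],"turn":0,"fingers":0.05},
    {"travel":[-0.006,0.008,0.205],"turn":0,"fingers":0.05}
  ]
}}

```text
time_s: 7.4
tool_pos: [0.5402, -0.233, 0.0127]
tool_rot: [[-0.165, 0.986, -0.0], [0.986, 0.165, 0.0], [0.0, -0.0, -1.0]]
wrist_force: [0.1, 0.1, 0.5]
grip_width: 0.0504
```

```bash
python3 - <<'E'
from h import *
s=ctrl.state(); snap('wrist','w7.png'); print(s['tool_pos'],s['wrist_force'],s['joints'])
i=snap('side','side7.png'); cv2.imwrite('pics/side7c.png',cv2.resize(i[220:360,290:450],None,fx=4.2,fy=4.2,interpolation=cv2.INTER_CUBIC)[:,:,::-1])
E
```

```text
[ 0.54023798 -0.23303392  0.01270378] [0.13150802 0.1455282  0.45476918] [-4.58764610e-01  6.37863156e-01  1.88311370e+00  4.84854302e-06
  6.20924608e-01 -2.19581928e+00]
```

View pics/w7.png

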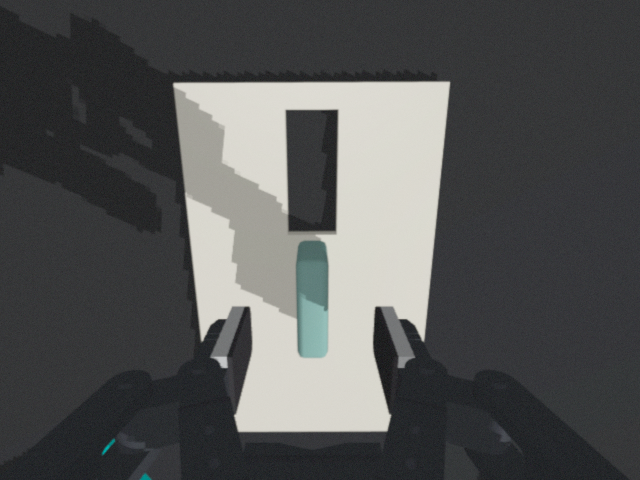

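View pics/side7c.png

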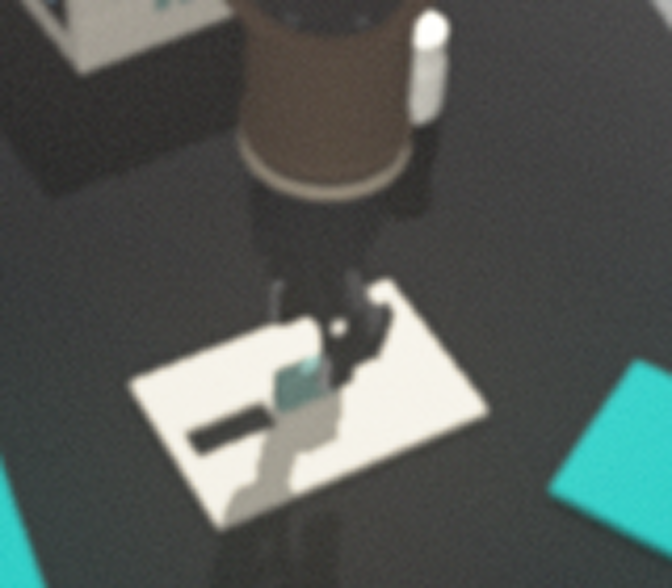

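Request:
{"method": "send_rows", "body": {
  "rows": [
    {"travel":[0,0,0.015],"turn":0,"fingers":0.05},
    {"travel":[0,0,0.028],"turn":0,"fingers":0.05},
    {"travel":[0,0,0.034],"turn":0,"fingers":0.05},
    {"travel":[0,0,0.034],"turn":0,"fingers":0.05},
    {"travel":[0,0,0.034],"turn":0,"fingers":0.0},
    {"travel":[0,0,0.034],"turn":0,"fingers":0.0},
    {"travel":[0,0,0.034],"turn":0,"fingers":0.0},
    {"travel":[0,0,0.034],"turn":0,"fingers":0.0}
  ],
  "squeeze": 70
}}

```text
time_s: 8.3
tool_pos: [0.5404, -0.2332, -0.0211]
tool_rot: [[-0.166, 0.986, 0.001], [0.986, 0.166, -0.0], [-0.0, 0.001, -1.0]]
wrist_force: [-0.9, 0.2, 6.0]
grip_width: 0.0129
```

```bash
python3 - <<'E'
from h import *
s=ctrl.state(); snap('wrist','w8.png'); print(s['tool_pos'],s['wrist_force'],s['grip_width'],s['joints'])
i=snap('side','side8.png'); cv2.imwrite('pics/side8c.png',cv2.resize(i[220:360,290:450],None,fx=4.2,fy=4.2,interpolation=cv2.INTER_CUBIC)[:,:,::-1])
E
```

```text
[ 0.54043199 -0.23316224 -0.02109912] [-0.90602831  0.1897741   5.99222585] 0.01290711061957479 [-4.58814939e-01  6.91008830e-01  1.89480265e+00  7.45855141e-06
  5.55041519e-01 -2.19590416e+00]
```

View pics/w8.png

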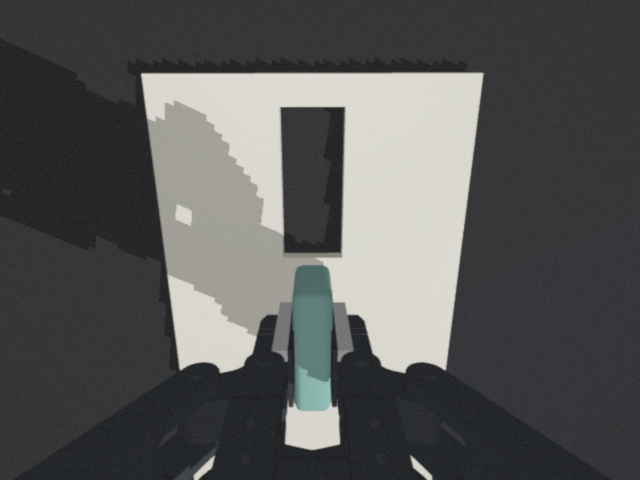

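View pics/side8c.png

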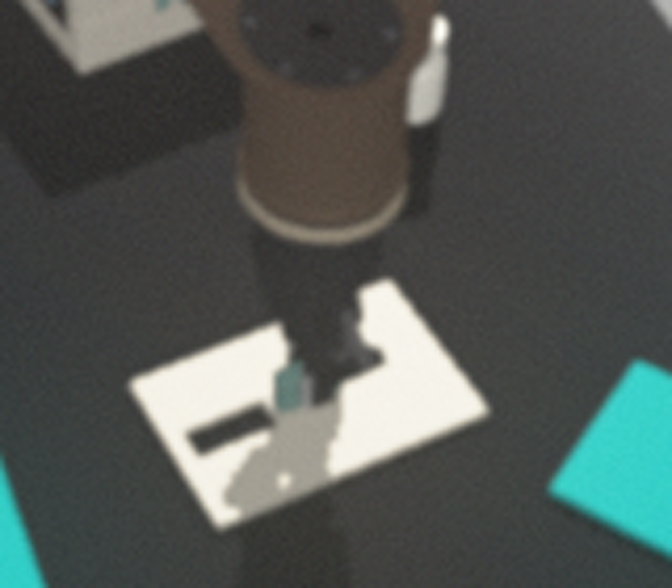

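Request:
{"method": "send_rows", "body": {
  "rows": [
    {"travel":[0,0,-0.02],"turn":0,"fingers":0.0},
    {"travel":[0,0,-0.055],"turn":0,"fingers":0.0},
    {"travel":[0,0,-0.095],"turn":0,"fingers":0.0},
    {"travel":[0,0,-0.135],"turn":0,"fingers":0.0},
    {"travel":[0,0,-0.165],"turn":0,"fingers":0.0},
    {"travel":[0,0,-0.18],"turn":0,"fingers":0.0},
    {"travel":[0.02,0.005,-0.18],"turn":0,"fingers":0.0},
    {"travel":[0.05,0.013,-0.18],"turn":0,"fingers":0.0}
  ]
}}

```text
time_s: 9.2
tool_pos: [0.5449, -0.1823, 0.1591]
tool_rot: [[-0.163, 0.987, 0.001], [0.987, 0.163, -0.001], [-0.001, 0.001, -1.0]]
wrist_force: [-0.3, 0.3, -3.7]
grip_width: 0.0127
```

```bash
python3 - <<'E'
from h import *
s=ctrl.state(); snap('scene','s9.png'); print(s['tool_pos'],s['wrist_force'],s['grip_width'])
E
```

```text
[ 0.54486403 -0.18229006  0.15911917] [-0.3393092   0.30791233 -3.66127395] 0.012729628712707055
```

View pics/s9.png

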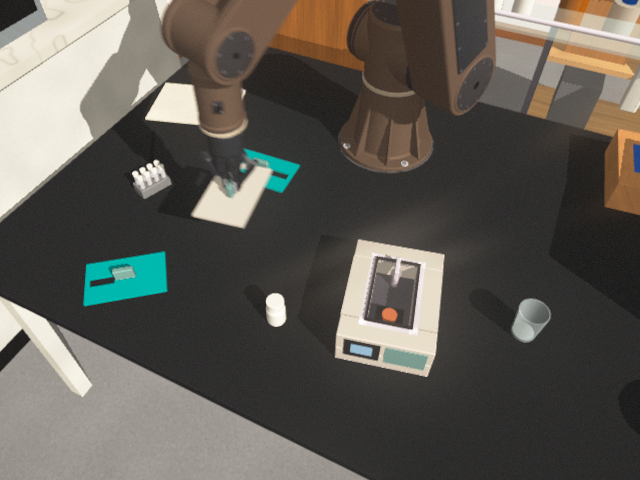

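The cover is lifted and held; the wrist force of -3.7 N fits its weight. Next I'll carry it to the bay.

Request:
{"method": "send_rows", "body": {
  "rows": [
    {"travel":[0.045,0.012,0],"turn":-0.008,"fingers":0.0},
    {"travel":[0.09,0.024,0],"turn":-0.016,"fingers":0.0},
    {"travel":[0.135,0.036,0],"turn":-0.024,"fingers":0.0},
    {"travel":[0.18,0.048,0],"turn":-0.032,"fingers":0.0},
    {"travel":[0.225,0.06,0],"turn":-0.04,"fingers":0.0},
    {"travel":[0.27,0.073,0],"turn":-0.048,"fingers":0.0},
    {"travel":[0.315,0.085,0],"turn":-0.055,"fingers":0.0},
    {"travel":[0.355,0.096,0],"turn":-0.061,"fingers":0.0}
  ]
}}

```text
time_s: 10.05
tool_pos: [0.5802, 0.1867, 0.1583]
tool_rot: [[-0.226, 0.974, -0.0], [0.974, 0.226, 0.0], [0.0, -0.0, -1.0]]
wrist_force: [1.2, -0.2, -3.0]
grip_width: 0.0127
```

Request:
{"method": "send_rows", "body": {
  "rows": [
    {"travel":[0.02,0.006,0],"turn":0,"fingers":0.0},
    {"travel":[0.035,0.009,0],"turn":0,"fingers":0.0},
    {"travel":[0.041,0.011,0],"turn":0,"fingers":0.0},
    {"travel":[0.041,0.011,0],"turn":0,"fingers":0.0},
    {"travel":[0.041,0.011,0],"turn":0,"fingers":0.0},
    {"travel":[0.041,0.011,0],"turn":0,"fingers":0.0},
    {"travel":[0.041,0.011,0],"turn":0,"fingers":0.0},
    {"travel":[0.041,0.011,0],"turn":0,"fingers":0.0}
  ]
}}

```text
time_s: 10.85
tool_pos: [0.5822, 0.2262, 0.1585]
tool_rot: [[-0.225, 0.974, 0.0], [0.974, 0.225, -0.0], [-0.0, 0.0, -1.0]]
wrist_force: [0.2, 0.7, -2.7]
grip_width: 0.0124
```

```bash
python3 - <<'E'
from h import *
s=ctrl.state(); cm=ctrl.camera_model('wrist'); np.save('cm10.npy',cm,allow_pickle=True); im=snap('wrist','w10.png'); print(s['tool_pos'],s['tool_rot'].round(4).tolist(),s['wrist_force'],s['grip_width'],s['joints'])
E
```

```text
[0.58219635 0.22622973 0.158478  ] [[-0.2245, 0.9745, 0.0], [0.9745, 0.2245, -0.0], [-0.0, 0.0, -1.0]] [ 0.22396082  0.72595211 -2.6638376 ] 0.012399703464317628 [ 3.22116911e-01  4.86550886e-01  1.69891879e+00 -4.50261124e-05
  9.56095953e-01 -1.47511707e+00]
```

View pics/w10.png

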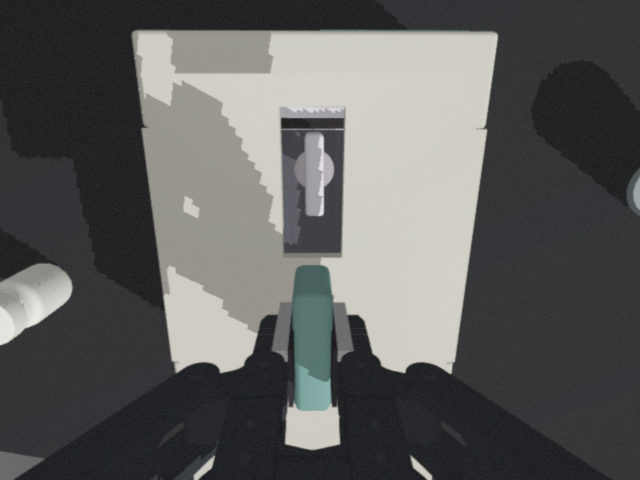

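```bash
python3 - <<'E'
from h import *
cm=np.load('cm10.npy',allow_pickle=True).item()
im=cv2.imread('pics/w10.png')[95:265,260:370]; cv2.imwrite('pics/z10.png',cv2.resize(im,None,fx=3.5,fy=3.5,interpolation=cv2.INTER_CUBIC))
p=unproj(cm,[[314.5,146],[314.5,215]],.126); print(p,p.mean(0),np.linalg.norm(p[0]-p[1]))
h=p.mean(0)[:2]; print('seat from wing',h+.055*np.array([np.cos(.225),np.sin(.225)]))
# slot (top surface) centre, plate top z = .1585+.0211+.006
q=unproj(cm,[[280.5,107],[345.5,107],[342,255],[283.5,255]],.1585+.0211+.006); print(q.round(4),q.mean(0))
print('panel from slot',q.mean(0)[:2]+.055*np.array([np.cos(.227),np.sin(.227)]))
E
```

```text
[[0.51770288 0.2137821  0.126     ]
 [0.55372629 0.22214647 0.126     ]] [0.53571459 0.21796428 0.126     ] 0.0369817294502899
seat from wing [0.58932826 0.23023513]
[[0.5033 0.1975 0.1856]
 [0.498  0.2204 0.1856]
 [0.5533 0.2332 0.1856]
 [0.5586 0.21   0.1856]] [0.52831333 0.21525612 0.1856    ]
panel from slot [0.58190236 0.22763417]
```

View pics/z10.png

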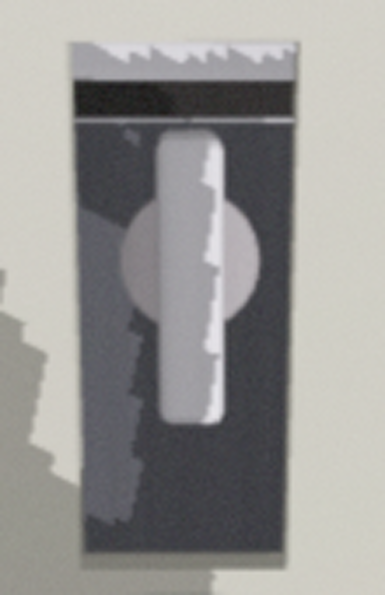

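The wing shows through the slot at (314,174). The seat worked out from the wing is (0.5857, 0.2294), which agrees with my earlier fit. I'll correct 4 mm and lower.

Request:
{"method": "send_rows", "body": {
  "rows": [
    {"travel":[0.001,0.004,0],"turn":0,"fingers":0.0},
    {"travel":[0.001,0.004,0.01],"turn":0,"fingers":0.0},
    {"travel":[0.001,0.004,0.022],"turn":0,"fingers":0.0},
    {"travel":[0.001,0.004,0.034],"turn":0,"fingers":0.0},
    {"travel":[0.001,0.004,0.046],"turn":0,"fingers":0.0},
    {"travel":[0.001,0.004,0.058],"turn":0,"fingers":0.0},
    {"travel":[0.001,0.004,0.068],"turn":0,"fingers":0.0},
    {"travel":[0.001,0.004,0.07],"turn":0,"fingers":0.0}
  ]
}}

```text
time_s: 11.7
tool_pos: [0.5849, 0.2285, 0.0867]
tool_rot: [[-0.225, 0.974, -0.002], [0.974, 0.225, -0.001], [-0.0, -0.002, -1.0]]
wrist_force: [-0.2, 0.1, -2.4]
grip_width: 0.0126
```

```bash
python3 - <<'E'
from h import *
s=ctrl.state(); im=snap('wrist','w11.png'); print(s['tool_pos'],s['wrist_force'],s['moment'],s['grip_width'])
E
```

```text
[0.58492747 0.22845586 0.08673966] [-0.24314887  0.08621163 -2.38468003] [0.0095382  0.00534834 0.02965534] 0.01259154459294266
```

View pics/w11.png

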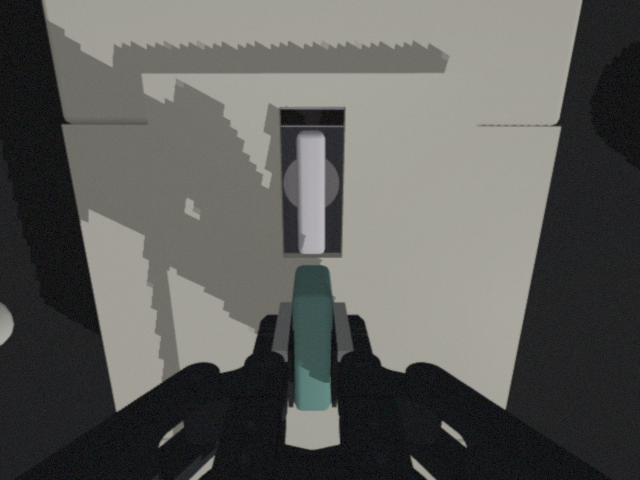

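The wing has passed through the slot, centred at (312,192) within the slot's 280–345 columns. Now I'll press.

Request:
{"method": "send_rows", "body": {
  "rows": [
    {"travel":[0,0.001,0.002],"turn":0,"fingers":0.0},
    {"travel":[0,0.001,0.004],"turn":0,"fingers":0.0},
    {"travel":[0,0.001,0.006],"turn":0,"fingers":0.0},
    {"travel":[0,0.001,0.008],"turn":0,"fingers":0.0},
    {"travel":[0,0.001,0.009],"turn":0,"fingers":0.0},
    {"travel":[0,0.001,0.01],"turn":0,"fingers":0.0},
    {"travel":[0,0.001,0.01],"turn":0,"fingers":0.0},
    {"travel":[0,0.001,0.01],"turn":0,"fingers":0.0}
  ],
  "squeeze": 90
}}

```text
time_s: 12.55
tool_pos: [0.5873, 0.2291, 0.079]
tool_rot: [[-0.225, 0.974, 0.001], [0.974, 0.225, 0.0], [0.0, 0.001, -1.0]]
wrist_force: [0.5, 0.9, 7.7]
grip_width: 0.0126
```

Request:
{"method": "send_rows", "body": {
  "rows": [
    {"travel":[0,0,0.001],"turn":0,"fingers":0.0},
    {"travel":[0,0,0.002],"turn":0,"fingers":0.0},
    {"travel":[0,0,0.003],"turn":0,"fingers":0.0},
    {"travel":[0,0,0.003],"turn":0,"fingers":0.0},
    {"travel":[0,0,0.003],"turn":0,"fingers":0.0},
    {"travel":[0,0,0.003],"turn":0,"fingers":0.0},
    {"travel":[0,0,0.003],"turn":0,"fingers":0.0},
    {"travel":[0,0,0.003],"turn":0,"fingers":0.0}
  ]
}}

```text
time_s: 13.35
tool_pos: [0.5873, 0.2291, 0.0789]
tool_rot: [[-0.225, 0.974, 0.002], [0.974, 0.225, 0.001], [0.0, 0.002, -1.0]]
wrist_force: [-14.4, -5.1, 53.5]
grip_width: 0.0127
```

```bash
python3 - <<'E'
from h import *
s=ctrl.state(); cm=ctrl.camera_model('wrist'); np.save('cm12.npy',cm,allow_pickle=True); snap('wrist','w12.png'); print(s['tool_pos'],s['wrist_force'],s['moment'],s['grip_width'],s['time_s'])
i=snap('side','side12.png'); a=cv2.resize(i[130:250,260:420],None,fx=4,fy=4,interpolation=cv2.INTER_CUBIC)
i=snap('scene','s12.png'); cv2.imwrite('pics/s12c.png',cv2.resize(i[200:380,310:480],None,fx=3.3,fy=3.3,interpolation=cv2.INTER_CUBIC)[:,:,::-1])
cv2.imwrite('pics/side12c.png',a[:,:,::-1])
E
```

```text
[0.58734764 0.22913358 0.07890079] [-14.43518689  -5.09411671  53.48189446] [-0.94597864  2.49308175 -0.00725569] 0.012749138644816011 13.35
```

View pics/w12.png

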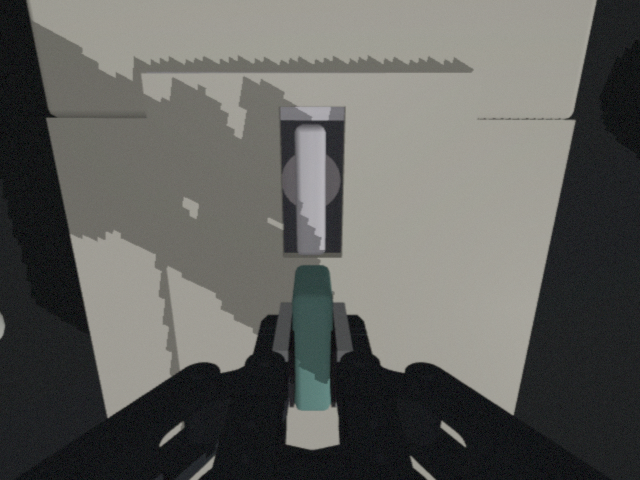

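View pics/side12c.png

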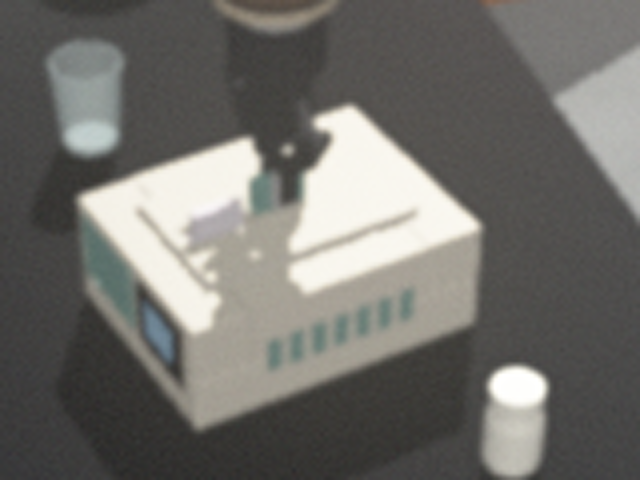

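View pics/s12c.png

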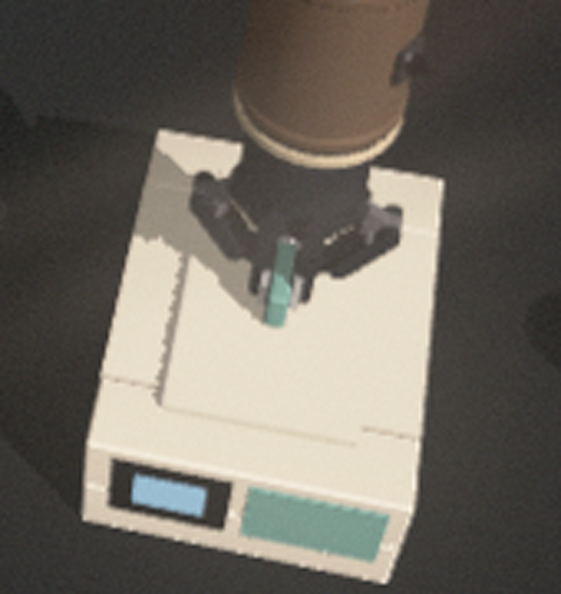

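Force went from 8 to 53 N with no further sinking, so the cover is hard against the frame. I'll ease the push to about 25 N and hold.

Request:
{"method": "send_rows", "body": {
  "rows": [
    {"travel":[0,0,-0.001],"turn":0,"fingers":0.0},
    {"travel":[0,0,-0.002],"turn":0,"fingers":0.0},
    {"travel":[0,0,-0.002],"turn":0,"fingers":0.0},
    {"travel":[0,0,-0.002],"turn":0,"fingers":0.0},
    {"travel":[0,0,-0.002],"turn":0,"fingers":0.0},
    {"travel":[0,0,-0.002],"turn":0,"fingers":0.0},
    {"travel":[0,0,-0.002],"turn":0,"fingers":0.0},
    {"travel":[0,0,-0.002],"turn":0,"fingers":0.0}
  ]
}}

```text
time_s: 14.3
tool_pos: [0.5873, 0.2291, 0.079]
tool_rot: [[-0.225, 0.974, 0.002], [0.974, 0.225, 0.0], [0.0, 0.002, -1.0]]
wrist_force: [-5.7, -2.0, 23.2]
grip_width: 0.0126
```

```bash
python3 - <<'E'
from h import *
for i in range(5):
    im=snap('wrist','w13.png'); s=ctrl.state(); print(s['time_s'],s['tool_pos'],s['wrist_force'].round(1),s['grip_width'])
E
```

```text
14.35 [0.58730926 0.229116   0.07895658] [-5.  -2.2 24.1] 0.012647075821848588
14.4 [0.58727582 0.2291355  0.07896897] [-5.7 -1.6 23.3] 0.012791170952319485
14.45 [0.58727198 0.2291004  0.07893824] [-4.5 -1.8 23. ] 0.0124780140284645
14.5 [0.58731826 0.22911677 0.07896496] [-4.9 -1.3 23.6] 0.01250227468022078
14.55 [0.58732635 0.22914529 0.07898953] [-5.2 -1.8 23.8] 0.012129838838576093
```

The force is steady at about 23 N with no motion, so I'm handing in.

```bash
python3 - <<'E'
from workcell import ctrl
print(ctrl.hand_in())
E
```

```text
the job is handed in; nothing more can be done
None
```

I lined the wing up with the bay, let go of it, then fitted the cover over it and pressed it flush. The job was handed in at about 14.6 s of the 54 s allowed. The arm is still gripping the handle and pushing down; the hand-in gave no verdict.

**First grip missed:** the fingers closed on nothing above the wing. All three cameras showed the real fingertips about 36 mm behind the reported TCP. I allowed for that from then on, and the second grip held.

**Final checks:**
- **Wing:** it shows through the slot in the last wrist picture. When I released it, the gripper's angle put the joint at about 1.58 rad.
- **Seating:** the push force rose from 8 N to 53 N with no more sinking, so the cover is hard against the frame. I then eased it to a steady 23 N or so.
- **Height:** the tool height matches a flush cover to within about 0.1 mm, based on where I gripped it.
- **Position:** the cover's centre is about 2 mm from where I estimated the seat, and the yaw agrees to about 0.002 rad (limits 10 mm and 0.12 rad).
- **Grip:** the fingers hold at a 12.5 mm opening with a 90 N squeeze setting, slightly less than the 14 mm handle thickness given.

**Not measured directly:** the seal's depth and the cover's tilt. I inferred both from the force, the tool height and the pictures.

The bottle and beaker looked undisturbed in the last side view. The rack was outside that view, but looked undisturbed in the scene picture taken just after lifting the cover, and the arm stayed well clear of it.

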